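# Dock the module in the test station and set the covered trim knob

## Robot

A 6-joint arm with a two-finger parallel gripper is mounted at the origin on the work surface. World frame = base frame: x ahead of the robot, y to its left, z up, the work surface at z = 0. Lengths are in mm, angles in rad, forces in N, time in s.
With the tool pointing down it reaches from about 350 to 775 mm from the base axis. Payload 7.3 kg.
Tool frame: the origin (TCP) lies on the centre line of the jaws, within the pads' length; the fingertips stand 22 mm ahead of it and the grasp point (between the pads) lies 3 mm ahead of it; z points along the fingers, y is the direction in which the jaws open and shut (so a half turn about z gives the same grasp; the last joint's range is limited). The gripper opens to 92 mm and grips with 3 to 60 N. Pads are 19 mm wide; open, the fingers measure 130 mm over their backs; the gripper's body (75 mm by 190 mm) begins 47 mm behind the grasp point.
Start: joints at [0.963, 0.342, 1.524, -0, 1.275, -0.146], TCP at [233.909, 470.034, 223.541] pointing down, gripper open.
Joint ranges: [-2.53, 2.53], [-0.77, 2.02], [0.04, 2.7], [-1, 4.14], [0.28, 2.66], [-3.11, 3.11]. Speed limits (rad/s): [2.57, 2.57, 3.14, 3.14, 3.14, 3.14].

## Interface

Orientations are given as [roll, pitch, yaw] about the fixed x, y, z axes, in that order (R = Rz(yaw) Ry(pitch) Rx(roll)).
In Python, from plant import get_obs, capture, bot, spot_in gives the robot as it stands.
- The arm moves only by the shell command python3 -m handwheel 'ROWS' [OPENING]. ROWS is JSON, a list of rows, each a list of 2 entries, a list of its own where there are three numbers: the shift along the world's x, y, z in mm, then the turn, a rotation vector about the world's x, y, z in rad. In form: [[[x, y, z], [wx, wy, wz]], ...]. A call has 1 to 12 rows; each row shifts and turns the commanded pose from where the row before left it; what a row does not reach is not made up. A row lasts 1/8 s, in which the tool goes at most 62.5 mm and 10.7 degrees, less where a joint would pass 70% of its speed; a pose out of reach is approached as far as the arm can. A call is refused whole if a number of a shift passes 62.5 or a number of a turn 0.188, either way. A call with a gripper value outside its range is refused whole. OPENING is the closure, from 0 (fully open) to 1 (shut), set as the call begins (- or left out, the last holds). The fingers move at their own pace and stop on an object; the grip force is fixed at half the most. Time passes only in rows, so rows that do not move let the fingers close. It gives the time, the measured TCP pose, the force and the opening at its end, in the units of the state.
- get_obs(): the state, without advancing time (a new reading comes with each control period).
- capture(name): name is "side" or "top"; returns a dict with "img" (400x640x3 uint8, red, green, blue), "fx", "fy", "cx", "cy" (pixels), "cam_to_world" (4x4, takes a point from camera to world coordinates). Camera axes: x right, y up, looking along -z (the intrinsics and any distortion apply to the point x, -y, -z); pixel columns grow to the right and rows downward; lengths in mm; the calibration is good to about 2 mm. A picture is of the moment at which its call begins. There is no depth.
- bot.close_job(): hands the job in, once; it reports no verdict.
Trained networks look in the newest picture that a camera, given by its name, has taken for a name from the list of things; names that differ only in an ending like _2 or _b are one class to them, and where a whole thing is asked for, a point or a joint stands for the part that bears it (a point fixed in the world has none). Each returns a list of dicts, best first, with "score" (0 to 1); they miss things now and then, are a little off and sometimes report something else, mostly with a low value. They report only what shows in the picture. A call takes as long as a camera call. They do not tell look-alikes from the thing itself.
- spot_in(thing, camera): "xyz" ([x, y, z] in mm, in the coordinates of the camera as it stood for that picture, good to about 4 mm: the middle of the surface that is visible of it).
The state is a dict: "time": time; "joint_positions": joint angles; "dq": joint speeds; "tau": joint torques, N m; "tool_pos": TCP position; "tcp_rot": TCP orientation; "contact_force": force on the tool from outside, world axes, zero at the start; "moment": the same for the moment, N m; "grip_width": finger opening in mm.
Only numpy, scipy, OpenCV 4.12 (cv2) and the standard library are available. Lean on these libraries where they do the work, as an engineer would, in place of code of your own. Each camera call takes 0.05 s, during which the arm holds its last target. There are 200 camera calls.

## Task

Push the grey die-cast module flat along the bench, bevelled end first, between the two converging guide rails until it sits fully home against the test station. Only once it is docked, lift the clear cover on the station right over so that it stays open by itself, then turn the knob beneath it clockwise until its pointer lines up with the long mark in the middle of the scale. Do not lift or tip the module, and leave everything else on the bench where it is.

Things in the scene. Friction and masses are not known exactly. Their poses are not given: they have to be found in the camera images.
- station: Test station fixed to the bench. Grey control box with flat panel on top, 150 x 150 x 50 mm high, over its own x -75..75, y 0..150 mm; the module's stop is its front wall, the plane y = 0. Origin: on the bench, middle of that wall. +y: direction in which the module is pushed in (roughly the robot's left), -x: side nearest the robot, z up. Docked module: origin at x 0, y -60 mm, axes parallel.
- rail_mouth (a point): Middle of the mouth of the guide rails, on the bench, at x 0, y -155 mm in the station's frame. Two aluminium rails 28 mm high, 12 mm thick: inner faces parallel, 97 mm apart from the wall (y 0) to y -75, then flaring outwards at 30 degrees each to y -155, where the mouth is 190 mm wide inside, 215 outside. No floor between them: the module slides on the bench.
- module: Die-cast aluminium box 94 wide (x), 120 long (y), 36 mm high, 0.3 to 0.65 kg, on four rubber feet 3 mm high, 27 mm (x) and 34 mm (y) from its middle; it slides and turns easily when pushed. Nose (+y end): both corners bevelled by 14 mm, black contact face. Other end square with two brass sockets. Blank label on top. Origin: middle of its underside, y towards the nose, z up.
- module_nose (a point): Middle of the module's bevelled end face at the level of the bench (60 mm along +y from the module's origin).
- cover (a joint): Angle of the clear cover, rad: 0 shut, 2.7 thrown right over against its stop. Free hinge: it falls shut if let go before about 1.5 and falls open to 2.7 if let go beyond about 1.7. Opening lifts the edge nearest the robot up and over, away from the robot.
- cover_hinge (a point): Middle of the cover's hinge line, 88 mm above the bench at x 50, y 80 mm in the station's frame; the line runs along the station's y, on the side away from the robot, between two steel posts. The cover: clear plate 84 mm wide (along the hinge), 4 mm thick, reaching 97 mm from the hinge towards the robot, with a skirt at its free edge down to 64 mm above the bench; 60 g.
- cover_tab (a point): Point on the black upright finger tab of the cover: tab 14 mm wide along the hinge, 8 mm thick, standing 22 mm up from the plate near its free edge. The point is in the tab's middle, 13 mm above the plate, 103 mm above the bench with the cover shut; it moves on a circle of 86 mm about the hinge line.
- trim (a joint): Angle of the trim knob, rad, growing clockwise seen from above. 0: pointer towards the station's -x; 1.57: pointer towards the station's +y, exactly at the long mark; range 0 to 3.14. It turns with light friction and stays where it is left.
- trim_grip (a point): Grip point of the black trim knob on its axis, 72 mm above the bench, at x 0, y 80 mm in the station's frame, under the cover when shut. A skirt disc 46 mm across (top 58 mm above the bench) carries a bar 40 mm long, 12 mm wide, up to 82 mm above the bench; the end with the white line is the pointer. Seven scale marks round it on the panel, the middle one long.
- flux_jar: Bystander: amber glass jar with black lid, 48 mm across, 55 mm high; origin under its middle.
- solder_spool: Bystander: upright solder spool, 55 mm across, 44 mm high; origin under its middle.
- multimeter: Bystander: yellow handheld multimeter lying flat, 76 (x) x 140 (y) x 46 mm high; origin under its middle.
- pliers: Bystander: pliers with orange and yellow handles, lying flat, 155 mm long along x (handles to -108 mm, jaws to +47 mm), 56 mm wide, 16 mm high; origin at the pivot on the bench.
- sponge_stand: Bystander: black stand with yellow sponge, 70 (x) x 130 (y) x 28 mm; origin under its middle.
- carton: Bystander: blue and white carton, 50 (x) x 100 (y) x 28 mm; origin under its middle.
- screwdriver: Bystander: screwdriver lying flat along its own x, about 200 mm long; origin under its middle.
- parts_tray: Bystander: small grey open tray with one divider, 100 (x) x 70 (y) x 30 mm; origin under its middle.
There are look-alikes about, which are no part of the job. What is shaped like the module but green or pink is not meant.

How it is judged:
By the outcome, as a careful person would: the job done as asked, in the order asked, and still so for the second after the job is handed in, with the robot touching nothing.
It also fails if it takes over 70 s, if anything falls off the work surface, if the arm or the gripper's body presses on something with over 40 N, if the wrist force passes 120 N, or if a joint passes its speed limit or range.

## Working session

There is one attempt and no reset: what is moved stays moved. The work goes in short steps, Python scripts to look and compute and a shell command to move; the robot and the scene stay as the last step left them, time stands still between calls to the robot, and variables do not carry over. Pictures are saved under pics/ and viewed, about 8 in all and at most 12, crops included, and the job is handed in when it is done.

```bash
mkdir -p pics; ls
cat > h.py <<'E'
import numpy as np,cv2
from plant import get_obs,capture,bot,spot_in
def look(n,f=None):
    c=capture(n)
    if f: cv2.imwrite('pics/'+f,c['img'][:,:,::-1])
    return c
def spot(t,n,c):
    T=np.array(c['cam_to_world'])
    return [(round(d['score'],2),np.round((T@np.r_[d['xyz'],1])[:3]).tolist()) for d in spot_in(t,n)]
def proj(c,p):
    T=np.linalg.inv(np.array(c['cam_to_world']));q=(T@np.r_[p,1])[:3]
    return np.array([c['cx']+c['fx']*q[0]/-q[2],c['cy']-c['fy']*q[1]/-q[2]])
def back(c,uv,z):
    T=np.array(c['cam_to_world']);d=np.array([(uv[0]-c['cx'])/c['fx'],-(uv[1]-c['cy'])/c['fy'],-1])
    d=T[:3,:3]@d;o=T[:3,3];return o+d*(z-o[2])/d[2]
E
python3 - <<'E'
from h import *
for n in ('top','side'):
    c=look(n,n+'0.png');print(n,{k:v for k,v in c.items() if k not in('img','cam_to_world')},np.round(c['cam_to_world'],2).tolist())
    for t in 'station module module_nose rail_mouth cover_hinge cover_tab trim_grip'.split():
        print(t,spot(t,n,c))
print(get_obs())
E
```

```text
pics
top {'fx': 486.6341926827902, 'fy': 486.6341926827902, 'cx': 317.4869355078514, 'cy': 204.4073169984594} [[-0.02, 0.98, -0.18, 292.48], [-1.0, -0.02, 0.01, -124.69], [0.01, 0.18, 0.98, 1517.92], [0.0, 0.0, 0.0, 1.0]]
station [(0.74, [533.0, 195.0, 48.0])]
module [(0.82, [349.0, -654.0, 31.0]), (0.81, [417.0, -491.0, 37.0]), (0.63, [543.0, -296.0, 36.0])]
module_nose [(0.89, [423.0, -496.0, 36.0]), (0.81, [545.0, -300.0, 31.0]), (0.75, [345.0, -652.0, 35.0])]
rail_mouth [(0.87, [539.0, 199.0, 47.0]), (0.19, [544.0, -299.0, 32.0])]
cover_hinge [(0.91, [537.0, 195.0, 51.0]), (0.72, [566.0, 386.0, 31.0])]
cover_tab [(0.64, [549.0, 230.0, 91.0]), (0.41, [755.0, -304.0, 26.0]), (0.35, [535.0, 195.0, 48.0])]
trim_grip []
side {'fx': 399.02956624072186, 'fy': 399.02956624072186, 'cx': 320.7405028547847, 'cy': 203.57851627532537} [[-0.98, 0.12, -0.17, 351.42], [-0.2, -0.58, 0.79, 909.93], [-0.0, 0.8, 0.59, 867.54], [0.0, 0.0, 0.0, 1.0]]
station [(0.56, [541.0, 250.0, 53.0])]
module [(0.93, [548.0, -280.0, 44.0]), (0.86, [354.0, -642.0, 41.0]), (0.62, [427.0, -474.0, 36.0]), (0.61, [758.0
[... 314 characters left out ...]
, [538.0, 252.0, 53.0])]
trim_grip []
{'time': 0.8, 'joint_positions': array([ 9.63014853e-01,  3.41962232e-01,  1.52410363e+00, -1.50964757e-05,
        1.27539261e+00, -1.45953510e-01]), 'dq': array([ 0.00121095,  0.00049669, -0.00240616, -0.00042086,  0.00117078,
        0.00030225]), 'tau': array([ 3.49396169e-04, -4.31075263e+01, -2.44475806e+01,  7.19433278e-02,
        4.79609636e-02, -1.98459975e-05]), 'tool_pos': array([233.90577878, 470.0353387 , 223.55885488]), 'tcp_rot': array([3.14146201e+00, 3.38031371e-05, 2.67976908e+00]), 'contact_force': array([-0.01653999,  0.94261164,  0.87444632]), 'moment': array([-0.06433121,  0.05135451,  0.00185154]), 'grip_width': 91.69447085236536}
```

View pics/top0.png

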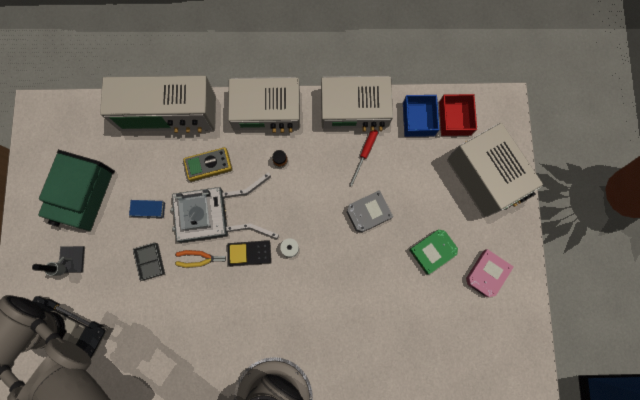

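View pics/side0.png

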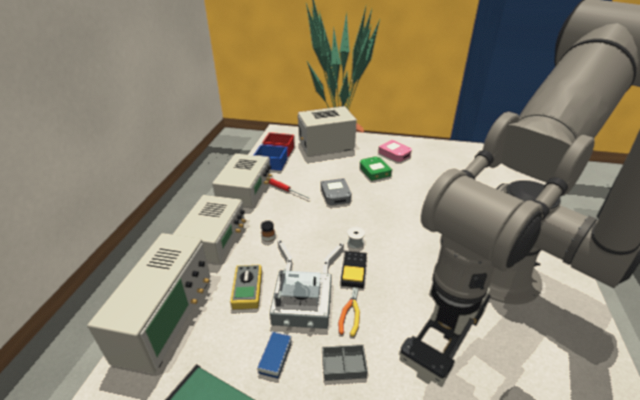

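Top view: three module-shaped things, grey (368,211), green (433,252) and pink (490,273). The grey one fits the description. The station is at (200,213), with the rail mouth facing right. I'll enlarge the module and station to confirm and to measure.

Run:
```python
from h import *
i=cv2.imread('pics/top0.png')
a=cv2.resize(i[160:260,160:300],None,fx=4,fy=4,interpolation=cv2.INTER_CUBIC)
b=cv2.resize(i[180:240,330:405],None,fx=5,fy=5,interpolation=cv2.INTER_CUBIC)
o=np.zeros((720,560,3),np.uint8);o[:400]=a;o[410:710,:375]=b
cv2.imwrite('pics/crop1.png',cv2.resize(o,None,fx=.83,fy=.83) if 0 else o[:600*2])
```

```text
(no output)
```

View pics/crop1.png

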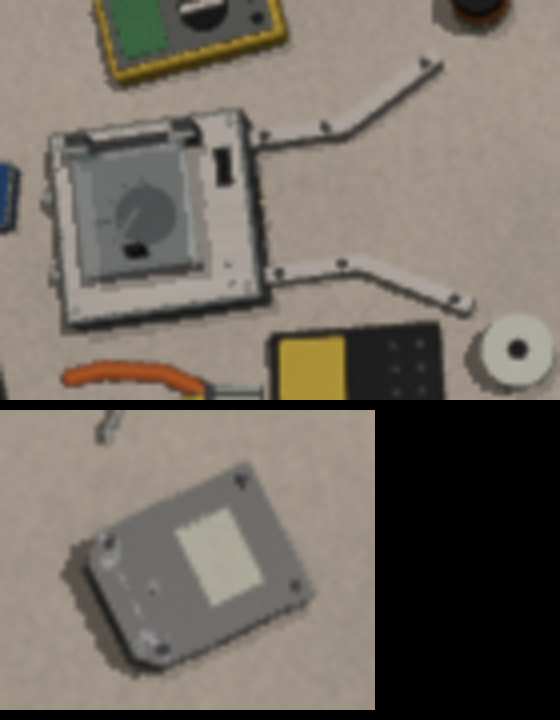

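```bash
cat >> h.py <<'E'
from scipy.optimize import least_squares
def fit(c,obj,uv,g):
    f=lambda p:np.r_[tuple(proj(c,[p[0]+np.cos(p[2])*o[0]-np.sin(p[2])*o[1],p[1]+np.sin(p[2])*o[0]+np.cos(p[2])*o[1],o[2]])-u for o,u in zip(obj,uv))]
    r=least_squares(f,g,x_scale=[10,10,.1],loss='soft_l1');return r.x,f(r.x).reshape(-1,2)
E
python3 - <<'E'
from h import *
c=capture('top')
A=lambda x,y:np.array([160+(x+.5)/4-.5,160+(y+.5)/4-.5]);B=lambda x,y:np.array([330+(x+.5)/5-.5,180+(y-410+.5)/5-.5])
o=[(75,0,50),(75,150,50),(48.5,-75,28),(-48.5,-75,28),(101,-155,28),(-101,-155,28),(-75,150,50)]
u=[A(243,112),A(50,137),A(345,138),A(358,258),A(439,62),A(471,308),A(66,322)]
r,e=fit(c,o,u,[530,140,.1]);print('station',r,np.round(e,1).tolist())
h=38
o=[(47,-60,h),(-47,-60,h),(47,46,h),(33,60,h),(-33,60,h),(-47,46,h)]
u=[B(248,463),B(313,595),B(96,538),B(88,562),B(135,655),B(162,668)]
r,e=fit(c,o,u,[545,-290,.4]);print('module',r,np.round(e,1).tolist())
E
```

```text
station [5.52364610e+02 1.48726004e+02 1.15322678e-01] [[-0.2, -0.5], [-0.6, -0.4], [0.4, -0.3], [0.5, 0.1], [0.4, -0.8], [0.1, 1.0], [-0.6, 1.6]]
module [ 5.44580877e+02 -2.99900054e+02  4.26303860e-01] [[0.0, -0.4], [0.8, 0.1], [-0.1, -1.0], [-0.5, 0.1], [-0.4, 0.7], [0.3, 0.2]]
```

Station is at (552, 149) with yaw 0.115, and the module at (545, -300) with yaw 0.426. The residuals are under 1.6 px. I'll push from behind with two half-open fingers, so I'm setting out to a point behind the module's square end.

```bash
python3 -m handwheel '[[[10,-30,-5],[0,0,-0.038]],[[20,-48,-5],[0,0,-0.038]],[[20,-48,-5],[0,0,-0.038]],[[20,-48,-5],[0,0,-0.038]],[[20,-48,-5],[0,0,-0.038]],[[20,-48,-5],[0,0,-0.038]],[[20,-48,-5],[0,0,-0.038]],[[20,-48,-5],[0,0,-0.038]],[[20,-48,-5],[0,0,-0.038]]]' 0.5; python3 -m handwheel '[[[20,-48,-5],[0,0,-0.038]],[[20,-48,-5],[0,0,-0.038]],[[20,-48,-5],[0,0,-0.038]],[[20,-48,-5],[0,0,-0.038]],[[20,-48,-5],[0,0,-0.038]],[[20,-48,-5],[0,0,-0.038]],[[20,-48,-5],[0,0,-0.038]],[[20,-48,-5],[0,0,-0.038]],[[18,-48,-5],[0,0,-0.037]],[[10,-30,-3],[0,0,0]],[[0,-25,0],[0,0,0]],[[0,0,0],[0,0,0]]]'
```

```text
time: 1.98
tool_pos: [404.5, 54.4, 178.7]
tcp_rot: [3.141, 0.001, 2.336]
contact_force: [0.6, 1.1, 0.5]
grip_width: 45.7
time: 3.48
tool_pos: [591.3, -432.5, 129.6]
tcp_rot: [-3.141, -0.0, 1.995]
contact_force: [-0.6, 0.2, 0.1]
grip_width: 46.3
```

```bash
python3 -m handwheel '[[[0,16,-40],[0,0,0]],[[-1,16,-40],[0,0,0]],[[0,0,-20],[0,0,0]],[[-4,9,0],[0,0,0]],[[-4,9,0],[0,0,0]],[[-4,9,0],[0,0,0]],[[0,0,0],[0,0,0]]]'
python3 - <<'E'
from h import *
c=look('top');i=c['img'][:,:,::-1]
cv2.imwrite('pics/p1.png',cv2.resize(i[150:280,300:460],None,fx=4,fy=4,interpolation=cv2.INTER_CUBIC))
print(get_obs()['tool_pos'],proj(c,get_obs()['tool_pos']))
E
```

```text
time: 4.35
tool_pos: [579.1, -371.6, 31.8]
tcp_rot: [3.141, 0.001, 1.997]
contact_force: [-0.1, -0.4, -0.2]
grip_width: 46.2
[ 579.20850161 -372.04780713   31.65376944] [391.26466194 200.38579447]
```

View pics/p1.png

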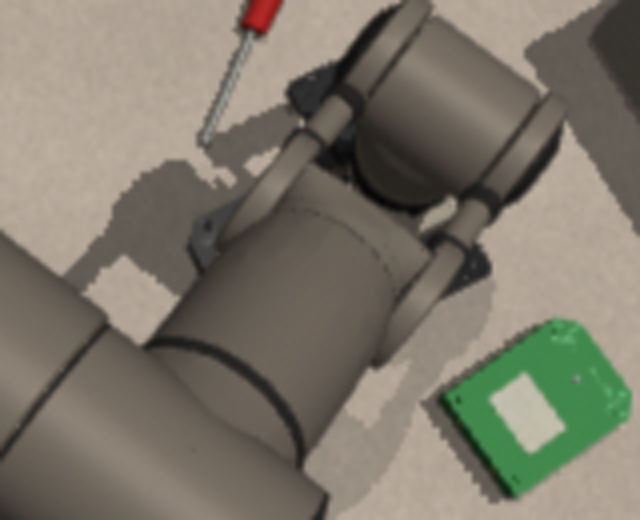

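The arm hides the module from the top camera, so I'll use the side camera for checks during the push. Next I'll compute the curved push: two-point contact, with the module's centre following its heading.

```bash
cat > plan.py <<'E'
import numpy as np
def plan(xm,ym,th,D,segs,step=10):
    """world pose of module, D pusher distance behind; segs (length,dtheta); prints pusher rows"""
    P=lambda:np.array([xm+D*np.sin(th),ym-D*np.cos(th)])
    S=np.array([552.4,148.7]);a=.115
    for L,dt in segs:
        n=max(1,round(L/step));out=[]
        for k in range(n):
            p=P();th+=dt/n/2;xm-=np.sin(th)*L/n;ym+=np.cos(th)*L/n;th+=dt/n/2
            out.append(np.round(np.r_[P()-p,dt/n],3))
        d=np.array([xm,ym])-S
        print(n,[f'{o[0]:.1f},{o[1]:.1f},{o[2]:.3f}' for o in out],'\n -> world',round(xm,1),round(ym,1),round(th,3),'station',round(d[0]*np.cos(a)+d[1]*np.sin(a),1),round(-d[0]*np.sin(a)+d[1]*np.cos(a),1),round(th-a,3),'P',P().round(1))
E
python3 -c "
from plan import *
plan(544.6,-299.9,.426,70,[(10,0),(90,-.67),(90,0),(50,0),(47,.36)],9)"
```

```text
1 ['-4.1,9.1,0.000'] 
 -> world 540.5 -290.8 0.426 station -62.3 -435.2 0.311 P [ 569.4 -354.5]
10 ['-7.8,6.5,-0.067', '-7.3,7.0,-0.067', '-6.8,7.5,-0.067', '-6.3,7.9,-0.067', '-5.8,8.3,-0.067', '-5.2,8.7,-0.067', '-4.6,9.0,-0.067', '-4.0,9.3,-0.067', '-3.4,9.6,-0.067', '-2.7,9.8,-0.067'] 
 -> world 532.4 -202.8 -0.244 station -60.2 -346.9 -0.359 P [ 515.5 -270.7]
10 ['2.2,8.7,0.000', '2.2,8.7,0.000', '2.2,8.7,0.000', '2.2,8.7,0.000', '2.2,8.7,0.000', '2.2,8.7,0.000', '2.2,8.7,0.000', '2.2,8.7,0.000', '2.2,8.7,0.000', '2.2,8.7,0.000'] 
 -> world 554.2 -115.5 -0.244 station -28.5 -262.6 -0.359 P [ 537.3 -183.4]
6 ['2.0,8.1,0.000', '2.0,8.1,0.000', '2.0,8.1,0.000', '2.0,8.1,0.000', '2.0,8.1,0.000', '2.0,8.1,0.000'] 
 -> world 566.3 -67.0 -0.244 station -11.0 -215.8 -0.359 P [ 549.4 -134.9]
5 ['6.9,8.2,0.072', '6.3,8.6,0.072', '5.6,9.1,0.072', '5.0,9.4,0.072', '4.3,9.8,0.072'] 
 -> world 569.3 -20.3 0.116 station -2.7 -169.8 0.001 P [577.4 -89.8]
```

```bash
python3 -m handwheel '[[[-2,4.5,0],[0,0,0]],[[-2,4.5,0],[0,0,0]],[[-2,4.5,0],[0,0,0]],[[-2,4.5,0],[0,0,0]]]'; python3 -m handwheel '[[[-7.8,6.5,0],[0,0,-0.067]],[[-7.3,7,0],[0,0,-0.067]],[[-6.8,7.5,0],[0,0,-0.067]],[[-6.3,7.9,0],[0,0,-0.067]],[[-5.8,8.3,0],[0,0,-0.067]],[[-5.2,8.7,0],[0,0,-0.067]],[[-4.6,9,0],[0,0,-0.067]],[[-4,9.3,0],[0,0,-0.067]],[[-3.4,9.6,0],[0,0,-0.067]],[[-2.7,9.8,0],[0,0,-0.067]],[[0,0,0],[0,0,0]]]'
python3 - <<'E'
from h import *
c=look('side');i=c['img'][:,:,::-1]
cv2.imwrite('pics/p2.png',cv2.resize(i[120:280,240:400],None,fx=4,fy=3.75,interpolation=cv2.INTER_CUBIC))
print(spot('module','side',c),proj(c,[532,-203,38]))
E
```

```text
time: 4.9
tool_pos: [571.0, -354.0, 30.8]
tcp_rot: [3.141, 0.001, 1.997]
contact_force: [1.3, -2.1, 0.8]
grip_width: 46.0
time: 6.28
tool_pos: [516.5, -269.3, 30.5]
tcp_rot: [-3.14, -0.001, 1.328]
contact_force: [-0.3, 0.5, 0.1]
grip_width: 45.8
[(0.93, [354.0, -640.0, 41.0]), (0.71, [420.0, -481.0, 37.0]), (0.56, [532.0, -180.0, 40.0]), (0.45, [547.0, 234.0, 88.0])] [335.49376193 203.41460616]
```

View pics/p2.png

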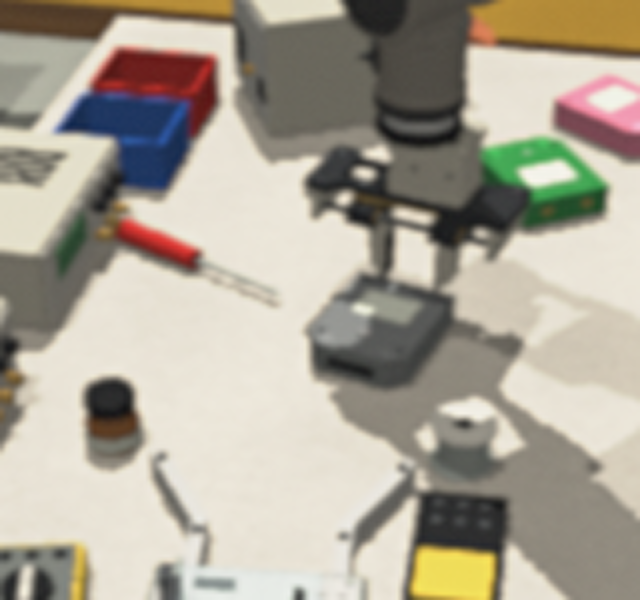

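Side view: module at crop (380,330), flat against both fingers. The network puts it at (532,-180), with its usual bias of about +20 in y, against the planned (532,-203), so it is on track. I'll go on straight.

```bash
python3 -m handwheel '[[[2.2,8.7,0],[0,0,0]],[[2.2,8.7,0],[0,0,0]],[[2.2,8.7,0],[0,0,0]],[[2.2,8.7,0],[0,0,0]],[[2.2,8.7,0],[0,0,0]],[[2.2,8.7,0],[0,0,0]],[[2.2,8.7,0],[0,0,0]],[[2.2,8.7,0],[0,0,0]],[[2.2,8.7,0],[0,0,0]],[[2.2,8.7,0],[0,0,0]],[[2.2,8.7,0],[0,0,0]],[[0,0,0],[0,0,0]]]'
python3 - <<'E'
from h import *
c=look('side');i=c['img'][:,:,::-1]
cv2.imwrite('pics/p3.png',cv2.resize(i[190:310,250:400],None,fx=5,fy=5,interpolation=cv2.INTER_CUBIC))
print(spot('module','side',c))
E
```

```text
time: 7.88
tool_pos: [541.4, -173.6, 30.5]
tcp_rot: [-3.141, -0.001, 1.328]
contact_force: [0.1, 0.2, -0.5]
grip_width: 46.1
[(0.96, [557.0, -87.0, 39.0]), (0.67, [425.0, -474.0, 38.0]), (0.65, [353.0, -639.0, 39.0])]
```

View pics/p3.png

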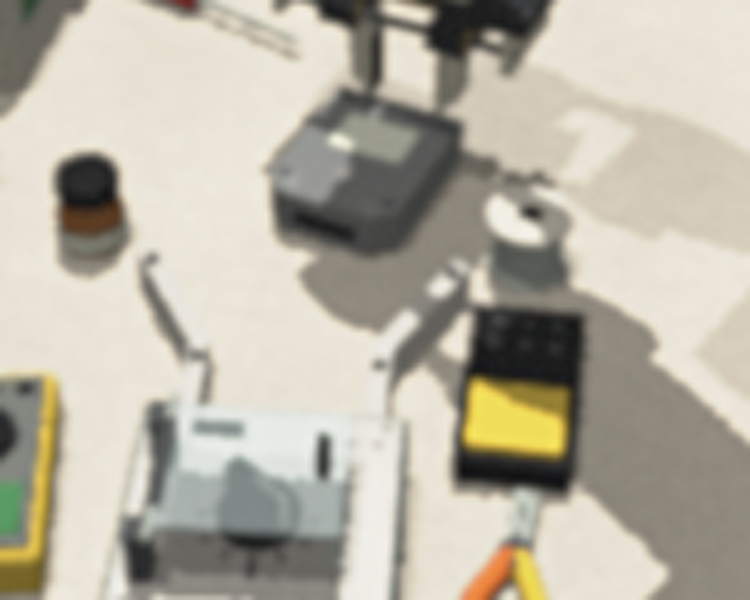

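```bash
python3 - <<'E'
from h import *
c=capture('side')
B=lambda x,y:np.array([250+(x+.5)/5-.5,190+(y+.5)/5-.5]);h=39
o=[(47,-60,h),(-47,-60,h),(47,46,h),(33,60,h),(-33,60,h),(-47,46,h)]
u=[B(343,90),B(464,124),B(270,165),B(277,198),B(367,222),B(403,208)]
r,e=fit(c,o,u,[557,-105,-.24]);print('module',r,np.round(e,1).tolist())
o=[(48.5,-75,28),(-48.5,-75,28),(101,-155,28),(-101,-155,28),(75,0,50),(-75,0,50)]
u=[B(202,355),B(375,362),B(148,258),B(460,268),B(175,402),B(404,420)]
s,e=fit(c,o,u,[552,148,.115]);print('station',s,np.round(e,1).tolist())
d=r[:2]-s[:2];a=s[2];print(d[0]*np.cos(a)+d[1]*np.sin(a),-d[0]*np.sin(a)+d[1]*np.cos(a),r[2]-a)
E
python3 -c "
from plan import *
plan(558.3,-105.7,-.244,70,[(35,0),(70,.36),(40,0),(60,0)],8)"
```

```text
module [ 5.57419342e+02 -1.00011961e+02 -2.53961882e-01] [[-0.3, -0.8], [0.4, -0.2], [-0.2, 1.7], [0.2, -1.2], [0.5, -0.2], [-0.8, 1.3]]
station [5.55255524e+02 1.54012308e+02 1.39265462e-01] [[1.5, -1.4], [-0.6, -1.3], [-1.1, -0.6], [0.7, 0.1], [-6.2, 2.0], [1.5, 0.9]]
-33.119694500397635 -251.86523633840056 -0.3932273438981985
4 ['2.1,8.5,0.000', '2.1,8.5,0.000', '2.1,8.5,0.000', '2.1,8.5,0.000'] 
 -> world 566.8 -71.7 -0.244 station -11.0 -220.6 -0.359 P [ 549.8 -139.7]
9 ['4.5,7.0,0.040', '4.2,7.1,0.040', '3.9,7.3,0.040', '3.6,7.4,0.040', '3.3,7.6,0.040', '3.0,7.7,0.040', '2.7,7.8,0.040', '2.4,7.9,0.040', '2.0,8.0,0.040'] 
 -> world 571.2 -2.3 0.116 station 1.4 -152.1 0.001 P [579.3 -71.8]
5 ['-0.9,7.9,0.000', '-0.9,7.9,0.000', '-0.9,7.9,0.000', '-0.9,7.9,0.000', '-0.9,7.9,0.000'] 
 -> world 566.6 37.5 0.116 station 1.3 -112.1 0.001 P [574.7 -32.1]
8 ['-0.9,7.5,0.000', '-0.9,7.5,0.000', '-0.9,7.5,0.000', '-0.9,7.5,0.000', '-0.9,7.5,0.000', '-0.9,7.5,0.000', '-0.9,7.5,0.000', '-0.9,7.5,0.000'] 
 -> world 559.6 97.1 0.116 station 1.3 -52.1 0.001 P [567.7  27.5]
```

Module fit (557,-100,-0.254) agrees with dead reckoning (558,-106,-0.244). Next I'll straighten it out into the funnel.

```bash
python3 -m handwheel '[[[2.1,8.5,0],[0,0,0]],[[2.1,8.5,0],[0,0,0]],[[2.1,8.5,0],[0,0,0]],[[2.1,8.5,0],[0,0,0]],[[4.5,7,0],[0,0,0.04]],[[4.2,7.1,0],[0,0,0.04]],[[3.9,7.3,0],[0,0,0.04]],[[3.6,7.4,0],[0,0,0.04]],[[3.3,7.6,0],[0,0,0.04]],[[3,7.7,0],[0,0,0.04]],[[2.7,7.8,0],[0,0,0.04]],[[2.4,7.9,0],[0,0,0.04]]]'; python3 -m handwheel '[[[2,8,0],[0,0,0.04]],[[0,0,0],[0,0,0]]]';python3 - <<'E'
from h import *
c=look('side');i=c['img'][:,:,::-1]
cv2.imwrite('pics/p4.png',cv2.resize(i[210:310,260:370],None,fx=6,fy=6,interpolation=cv2.INTER_CUBIC))
E
```

```text
time: 9.52
tool_pos: [577.4, -80.3, 30.6]
tcp_rot: [3.141, 0.0, 1.649]
contact_force: [0.4, -1.7, -0.2]
grip_width: 45.7
time: 9.78
tool_pos: [579.1, -71.8, 30.4]
tcp_rot: [-3.141, -0.001, 1.688]
contact_force: [-0.5, -0.6, -0.1]
grip_width: 46.0
```

View pics/p4.png

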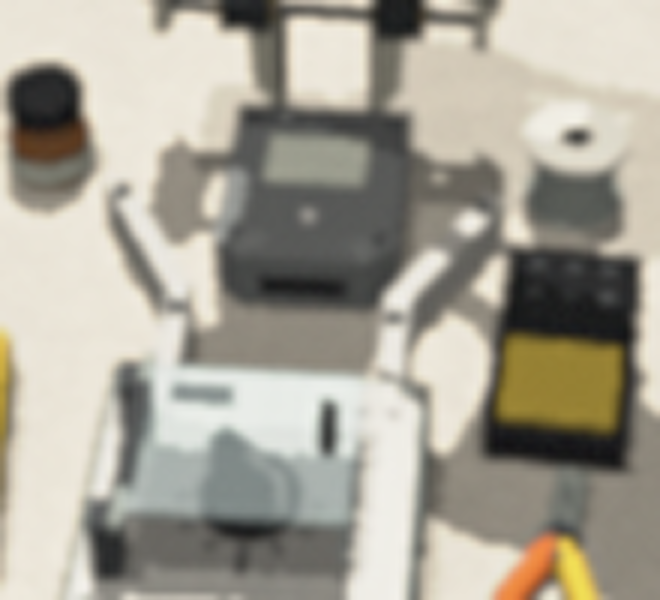

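Run:
```python
from h import *
c=capture('side')
B=lambda x,y:np.array([260+(x+.5)/6-.5,210+(y+.5)/6-.5]);h=39
o=[(47,-60,h),(-47,-60,h),(47,46,h),(33,60,h),(-33,60,h),(-47,46,h)]
u=[B(240,108),B(411,117),B(220,228),B(235,256),B(376,273),B(404,247)]
r,e=fit(c,o,u,[570,-2,.115]);print('module',r,np.round(e,1).tolist())
o=[(48.5,-75,28),(-48.5,-75,28),(101,-155,28),(-101,-155,28),(-75,0,50)]
u=[B(187,303),B(383,312),B(121,188),B(490,212),B(428,385)]
s,e=fit(c,o,u,[552,148,.115]);print('station',s,np.round(e,1).tolist())
for s in (s,[552.4,148.7,.115]):
    d=r[:2]-s[:2];a=s[2];print(d[0]*np.cos(a)+d[1]*np.sin(a),-d[0]*np.sin(a)+d[1]*np.cos(a),r[2]-a)
```

```text
module [5.68402056e+02 2.38217015e+00 1.31724074e-01] [[0.1, -0.5], [0.6, -0.7], [-0.6, 1.9], [1.0, 0.6], [-0.6, -1.1], [-0.3, 0.2]]
station [5.57580780e+02 1.56948634e+02 1.22924920e-01] [[0.2, -0.4], [0.0, -0.1], [-1.7, -0.1], [0.9, -0.7], [-0.0, 1.7]]
-8.2126348768787 -154.7269997614489 0.008799153741926136
-0.8931270727830736 -147.1875520033453 0.016724073849671797
```

In the same image the module sits about 6 mm toward the robot side of the channel, with its yaw aligned. I'll make a small S-correction of about 5 mm; the rails can centre the rest.

```bash
python3 -c "
from plan import *
plan(570.7,-1.9,.121,70,[(12,-.16),(20,0),(12,.16)],5)"
```

```text
2 ['-6.1,5.5,-0.080', '-5.6,6.0,-0.080'] 
 -> world 570.2 10.1 -0.039 station 1.8 -139.7 -0.154 P [567.5 -59.9]
4 ['0.2,5.0,0.000', '0.2,5.0,0.000', '0.2,5.0,0.000', '0.2,5.0,0.000'] 
 -> world 571.0 30.1 -0.039 station 4.9 -120.0 -0.154 P [568.3 -39.9]
2 ['5.6,6.0,0.080', '5.1,6.4,0.080'] 
 -> world 570.5 42.0 0.121 station 5.7 -108.0 0.006 P [578.9 -27.4]
```

```bash
python3 -m handwheel '[[[-6,5.5,0],[0,0,-0.08]],[[-5.6,6,0],[0,0,-0.08]],[[0.2,5,0],[0,0,0]],[[0.2,5,0],[0,0,0]],[[0.2,5,0],[0,0,0]],[[0.2,5,0],[0,0,0]],[[5.6,6,0],[0,0,0.08]],[[5.1,6.4,0],[0,0,0.075]],[[0,0,0],[0,0,0]]]'
python3 - <<'E'
from h import *
c=look('side');i=c['img'][:,:,::-1]
cv2.imwrite('pics/p5.png',cv2.resize(i[210:310,260:370],None,fx=6,fy=6,interpolation=cv2.INTER_CUBIC))
E
```

```text
time: 11.0
tool_pos: [579.5, -28.6, 30.6]
tcp_rot: [3.141, 0.0, 1.682]
contact_force: [1.3, -0.7, 0.1]
grip_width: 45.9
```

View pics/p5.png

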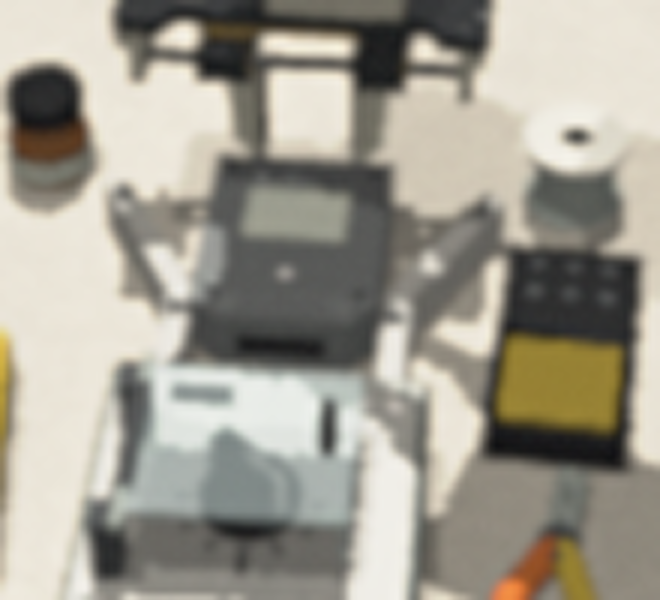

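Side view: module nose (285,335) is centred between the rails (about 190 and 385) and straight. I'll push home slowly.

```bash
python3 -m handwheel '[[[-0.7,6,0],[0,0,0]],[[-0.7,6,0],[0,0,0]],[[-0.7,6,0],[0,0,0]],[[-0.7,6,0],[0,0,0]],[[-0.7,6,0],[0,0,0]],[[-0.7,6,0],[0,0,0]]]'; python3 -m handwheel '[[[-0.5,4,0],[0,0,0]],[[-0.5,4,0],[0,0,0]]]';  python3 -m handwheel '[[[-0.4,3,0],[0,0,0]],[[0,0,0],[0,0,0]]]'
```

```text
time: 11.8
tool_pos: [574.8, 7.4, 30.6]
tcp_rot: [-3.142, 0.0, 1.682]
contact_force: [-0.0, -4.0, 0.3]
grip_width: 46.2
time: 12.05
tool_pos: [573.8, 15.3, 30.5]
tcp_rot: [3.142, 0.0, 1.682]
contact_force: [-0.1, -4.0, 0.3]
grip_width: 46.1
time: 12.3
tool_pos: [573.5, 18.4, 30.5]
tcp_rot: [3.142, -0.0, 1.682]
contact_force: [-0.0, -1.4, -0.2]
grip_width: 45.8
```

```bash
python3 -m handwheel '[[[-0.3,2.5,0],[0,0,0]],[[-0.3,2.5,0],[0,0,0]]]';  python3 -m handwheel '[[[-0.3,2.5,0],[0,0,0]],[[0,0,0],[0,0,0]]]'
```

```text
time: 12.55
tool_pos: [574.2, 20.2, 30.9]
tcp_rot: [3.139, 0.005, 1.683]
contact_force: [1.6, -19.7, -0.8]
grip_width: 45.9
time: 12.8
tool_pos: [574.3, 20.6, 31.1]
tcp_rot: [3.139, 0.007, 1.683]
contact_force: [1.5, -22.7, -0.1]
grip_width: 46.1
```

Stopped firmly at TCP y=20.6 with 22 N, where docking was predicted (about 19.6). I'll back off, clear the view, then verify the dock and refit the station from the top.

```bash
python3 -m handwheel '[[[1,-10,0],[0,0,0]],[[3,-30,0],[0,0,0]],[[0,-30,40],[0,0,0]],[[0,-35,50],[0,0,0]],[[-4,-35,50],[0,0,0]],[[-4,-30,40],[0,0,0]],[[0,0,0],[0,0,0]]]'
python3 - <<'E'
from h import *
c=look('top','top1.png');i=c['img'][:,:,::-1]
cv2.imwrite('pics/p6.png',cv2.resize(i[165:265,165:295],None,fx=6,fy=6,interpolation=cv2.INTER_CUBIC))
for t in ('module','cover_tab','station'): print(t,spot(t,'top',c))
E
```

```text
time: 13.68
tool_pos: [569.9, -146.5, 213.9]
tcp_rot: [3.135, 0.003, 1.679]
contact_force: [-0.4, 1.2, -0.5]
grip_width: 45.9
module [(0.98, [350.0, -653.0, 34.0]), (0.63, [561.0, 89.0, 36.0]), (0.57, [421.0, -493.0, 38.0])]
cover_tab [(0.83, [548.0, 231.0, 89.0])]
station [(0.95, [536.0, 199.0, 51.0])]
```

View pics/p6.png

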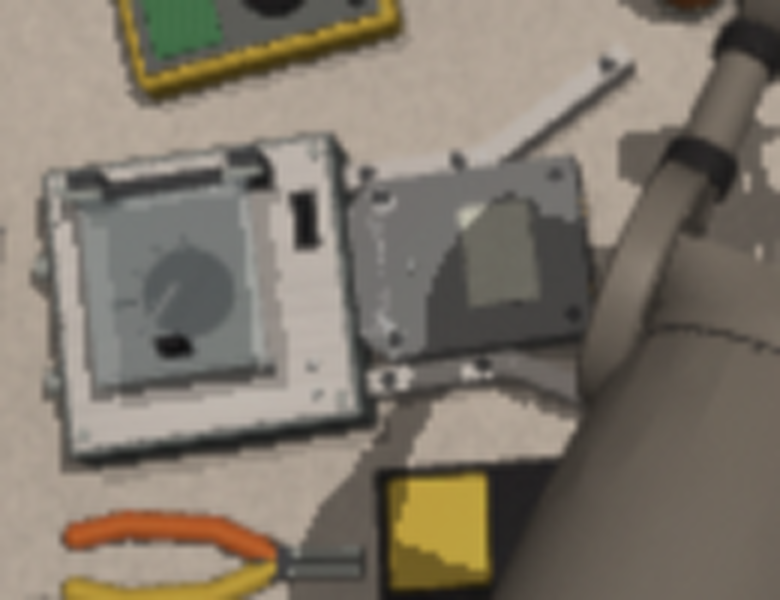

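Top view: the module is against the station wall (350,270 in the crop), parallel and between the rails; the network gives (561,89) against the predicted docked (559,89). I'll refit the station and the tab in this image.

Run:
```python
from h import *
c=capture('top')
A=lambda x,y:np.array([165+(x+.5)/6-.5,165+(y+.5)/6-.5])
o=[(75,0,50),(75,150,50),(-75,0,50),(-75,150,50)]
u=[A(332,137),A(45,173),A(366,415),A(70,457)]
r,e=fit(c,o,u,[552,149,.115]);print('station',r,np.round(e,1).tolist())
h=39
o=[(47,-60,h),(-47,-60,h)];u=[A(578,157),A(590,338)]
o+=[(47,46,h),(-47,46,h)];u+=[A(375,183),A(395,360)]
m,e=fit(c,o,u,[559,89,.115]);print('module',m,np.round(e,1).tolist())
for s in (r,np.array([552.4,148.7,.115])):
    ex=np.array([np.cos(s[2]),np.sin(s[2])]);ey=np.array([-ex[1],ex[0]])
    print('dock',s[:2]-60*ey,'tab',s[:2]-35*ex+80*ey,'knob',s[:2]+80*ey,'hinge',s[:2]+50*ex+80*ey)
print('tab px',back(c,A(176,344),110),'knob disc',back(c,A(190,293),70),'pointer',back(c,A(187,272),80),back(c,A(152,318),80))
```

```text
station [5.54737624e+02 1.47606615e+02 1.23972935e-01] [[0.4, -1.0], [-0.4, -0.3], [0.1, 0.5], [-0.1, 0.5]]
module [5.62172574e+02 8.77050718e+01 1.00101302e-01] [[0.1, 0.2], [1.1, -0.2], [-0.2, -0.2], [-0.9, 0.2]]
dock [562.15696103  88.06710378] tab [510.11379296 222.66468421] knob [544.84517471 226.99263079] hinge [594.46143436 233.17541162]
dock [559.2848013   89.09631294] tab [508.45144748 224.15544865] knob [543.22026493 228.17158275] hinge [592.89000414 233.90891716]
tab px [510.60182291 220.52905278 110.        ] knob disc [542.5487314  224.02364563  70.        ] pointer [551.48032821 223.38583157  80.        ] [528.55082758 240.15085199  80.        ]
```

The module is within 0.5 mm of the docked pose. The tab is at (510, 222), and the pointer is at about 0.75 rad. I'll go above the tab with the jaws along the hinge line, so that the tab can pivot between the pads.

```bash
python3 -m handwheel '[[[-6,30,-2],[0,0,0.158]],[[-6,37,-2],[0,0,0.158]],[[-6,37,-2],[0,0,0.158]],[[-6,37,-2],[0,0,0.158]],[[-6,37,-2],[0,0,0.158]],[[-6,37,-2],[0,0,0.158]],[[-6,37,-2],[0,0,0.158]],[[-6,37,-2],[0,0,0.158]],[[-6,37,-2],[0,0,0.158]],[[-5,42,-2],[0,0,0.158]],[[0,0,-20],[0,0,0]],[[0,0,0],[0,0,0]]]' 0.6
python3 - <<'E'
from h import *
c=look('side');i=c['img'][:,:,::-1]
cv2.imwrite('pics/p7.png',cv2.resize(i[210:330,250:370],None,fx=5,fy=5,interpolation=cv2.INTER_CUBIC))
print(spot('cover_tab','side',c),proj(c,[510.3,222,112]))
E
```

```text
time: 15.42
tool_pos: [507.6, 224.3, 168.2]
tcp_rot: [-3.141, -0.005, -3.019]
contact_force: [0.6, 0.1, 0.2]
grip_width: 36.8
[(0.95, [548.0, 232.0, 90.0]), (0.59, [544.0, 252.0, 52.0]), (0.29, [569.0, 405.0, 26.0])] [315.36122215 277.95662467]
```

View pics/p7.png

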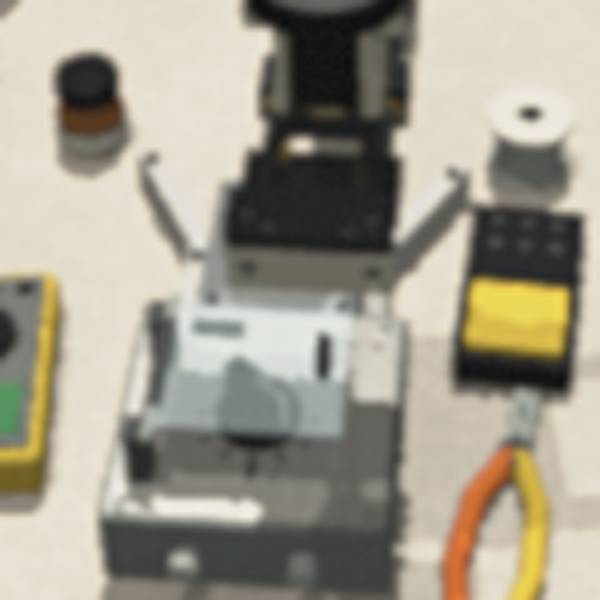

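Run:
```python
from h import *
c=capture('side')
for p in ([507.6,224.3,168],[507.6,224.3,146],[507.6,224.3,212],[510.3,222,103],[510.3,222,112]):
    q=proj(c,p);print(p,q.round(1),((q-[250,210])*5).round())
i=c['img']
for y in range(258,290,2): print(y,[int(i[y,x].mean()) for x in range(300,330,2)])
print(get_obs()['joint_positions'].round(3))
```

```text
[507.6, 224.3, 168] [316. 263.] [330. 265.]
[507.6, 224.3, 146] [316.1 269.3] [330. 297.]
[507.6, 224.3, 212] [315.8 249.8] [329. 199.]
[510.3, 222, 103] [315.4 280.4] [327. 352.]
[510.3, 222, 112] [315.4 278. ] [327. 340.]
258 [66, 61, 60, 55, 52, 50, 44, 41, 36, 36, 32, 33, 29, 38, 128]
260 [100, 102, 101, 98, 97, 97, 94, 92, 92, 93, 91, 88, 81, 87, 97]
262 [83, 100, 102, 102, 102, 102, 103, 102, 102, 101, 102, 90, 87, 99, 96]
264 [99, 101, 100, 100, 101, 101, 100, 100, 102, 101, 100, 83, 70, 96, 94]
266 [121, 115, 110, 106, 110, 109, 104, 104, 102, 101, 101, 107, 112, 102, 103]
268 [147, 148, 143, 141, 145, 144, 141, 140, 150, 146, 126, 133, 194, 178, 152]
270 [160, 154, 150, 150, 148, 148, 148, 157, 183, 133, 123, 127, 204, 194, 179]
272 [216, 211, 206, 199, 198, 193, 190, 199, 204, 169, 149, 134, 187, 179, 175]
274 [225, 227, 226, 226, 227, 226, 228, 228, 227, 224, 199, 187, 192, 179, 176]
276 [225, 227, 226, 226, 226, 227, 223, 174, 213, 219, 206, 200, 205, 193, 187]
278 [227, 227, 226, 226, 226, 227, 216, 78, 160, 210, 186, 197, 192, 199, 200]
280 [227, 225, 224, 225, 224, 226, 198, 61, 158, 213, 194, 200, 201, 199, 198]
282 [186, 217, 217, 217, 217, 220, 187, 58, 157, 210, 190, 203, 207, 207, 195]
284 [134, 172, 205, 213, 217, 214, 188, 70, 179, 209, 167, 201, 207, 206, 196]
286 [131, 149, 146, 151, 176, 173, 178, 146, 171, 169, 168, 205, 208, 207, 194]
288 [127, 131, 141, 142, 141, 163, 166, 166, 166, 145, 157, 207, 211, 210, 192]
[ 0.275  0.445  1.517  0.     1.18  -1.415]
```

The tab's dark column (col 314, rows 277–285) agrees with the predicted (315,280). I'll descend and grip it.

```bash
python3 -m handwheel '[[[3,-2,-20],[0,0,0]],[[0,0,-20],[0,0,0]],[[0,0,-8],[0,0,0]],[[0,0,-4],[0,0,0]],[[0,0,0],[0,0,0]]]'; python3 -m handwheel '[[[0,0,0],[0,0,0]],[[0,0,0],[0,0,0]],[[0,0,0],[0,0,0]],[[0,0,0],[0,0,0]]]' 1; python3 -c "
import numpy as np
# tab circle in station xz relative to hinge
a0=np.arctan2(15,84.7);ex=np.array([np.cos(.12),np.sin(.12)]);R=86
T=lambda f:np.r_[-R*np.cos(a0+f)*ex,R*np.sin(a0+f)]
f=np.linspace(0,1.9,20)
for k in range(19): print(round(f[k+1],2),(T(f[k+1])-T(f[k])).round(1))
"
```

```text
time: 16.2
tool_pos: [512.9, 221.5, 119.0]
tcp_rot: [3.141, 0.001, -3.022]
contact_force: [0.5, 0.3, 0.1]
grip_width: 36.9
time: 16.7
tool_pos: [512.6, 221.6, 118.6]
tcp_rot: [3.141, 0.0, -3.021]
contact_force: [0.4, -0.6, -0.5]
grip_width: 2.2
0.1 [1.9 0.2 8.4]
0.2 [2.7 0.3 8.1]
0.3 [3.5 0.4 7.8]
0.4 [4.3 0.5 7.4]
0.5 [5.  0.6 7. ]
0.6 [5.7 0.7 6.4]
0.7 [6.3 0.8 5.8]
0.8 [6.8 0.8 5.2]
0.9 [7.3 0.9 4.5]
1.0 [7.7 0.9 3.7]
1.1 [8.  1.  2.9]
1.2 [8.3 1.  2.1]
1.3 [8.4 1.  1.2]
1.4 [8.5 1.  0.4]
1.5 [ 8.5  1.  -0.5]
1.6 [ 8.4  1.  -1.3]
1.7 [ 8.3  1.  -2.2]
1.8 [ 8.  1. -3.]
1.9 [ 7.7  0.9 -3.8]
```

Grip width is 2.2 mm, so the tab was missed. I'll look at both cameras in one composite before correcting.

Run:
```python
from h import *
a=look('side','s8.png');b=look('top','t8.png')
A=cv2.resize(a['img'][225:315,275:350,::-1],None,fx=5,fy=5,interpolation=cv2.INTER_CUBIC)
t=cv2.imread('pics/top1.png')
B=cv2.resize(t[180:250,165:230],None,fx=6,fy=6,interpolation=cv2.INTER_CUBIC)
o=np.zeros((460,780,3),np.uint8);o[:450,:375]=A;o[:420,385:775]=B
cv2.imwrite('pics/p8.png',o)
```

```text
(no output)
```

View pics/p8.png

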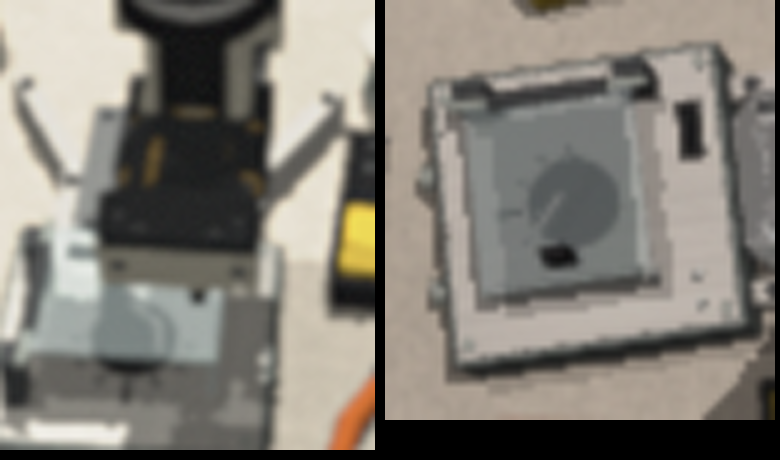

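Run:
```python
from h import *
a=capture('side');b=capture('top')
def ray(c,uv):
    p=back(c,uv,0);q=back(c,uv,200);return p,(q-p)/np.linalg.norm(q-p)
def tri(ua,ub):
    M=np.zeros((3,3));v=np.zeros(3)
    for p,d in (ray(a,ua),ray(b,ub)):
        K=np.eye(3)-np.outer(d,d);M+=K;v+=K@p
    x=np.linalg.solve(M,v);return x.round(1),proj(a,x)-ua,proj(b,x)-ub
print(tri((314.3,281),(193.9,222.7)))
# dark blob in top1, and in side0
t=cv2.imread('pics/top1.png').mean(2)[215:230,185:205]
ys,xs=np.where(t<60);print('blob top',xs.mean()+185,ys.mean()+215,len(xs),xs.min()+185,xs.max()+185,ys.min()+215,ys.max()+215)
s=cv2.imread('pics/side0.png').mean(2)[262:292,300:325]
ys,xs=np.where(s<75);print('blob side',xs.mean()+300,ys.mean()+262,len(xs),xs.min()+300,xs.max()+300,ys.min()+262,ys.max()+262)
S=np.array([554,148]);al=.12;ex=np.array([np.cos(al),np.sin(al)]);ey=np.array([-ex[1],ex[0]])
for q in [(50,38,90),(50,122,90),(-47,38,90),(-47,122,90),(-35,80,90),(-35,80,112),(35,25,50)]:
    p=np.r_[S+q[0]*ex+q[1]*ey,q[2]];print(q,'side',proj(a,p).round(1),'top',proj(b,p).round(1))
```

```text
(array([511.4, 222.9, 100.9]), array([0.63015403, 0.14529894]), array([-0.03534737, -0.56313272]))
blob top 193.47058823529412 222.23529411764707 17 191 196 221 224
blob side 314.0 281.5 6 314 314 279 284
(50, 38, 90) side [285.5 270.5] top [206.  193.5]
(50, 122, 90) side [280.3 294.8] top [177.9 197.3]
(-47, 38, 90) side [321.6 272.7] top [209.2 225.3]
(-47, 122, 90) side [318.8 297.3] top [180.8 229.2]
(-35, 80, 90) side [315.6 284.3] top [194.6 223.2]
(-35, 80, 112) side [315.5 278.3] top [192.8 222.1]
(35, 25, 50) side [292.4 277.6] top [213.5 200.3]
```

```bash
python3 -m handwheel '[[[0,0,0],[0,0,0]],[[0,0,0],[0,0,0]]]'
python3 - <<'E'
from h import *
a=capture('side');b=capture('top')
print(get_obs()['moment'],get_obs()['tcp_rot'])
# compare tab pixels now with before; gripper dark/fingers region in top view
for y in range(276,290,1): print(y,[int(a['img'][y,x].mean()) for x in range(306,324)])
p=get_obs()['tool_pos'];print(proj(a,p),proj(b,p),proj(a,p-[0,0,22]))
E
```

```text
time: 17.15
tool_pos: [512.6, 221.5, 118.5]
tcp_rot: [3.141, -0.0, -3.021]
contact_force: [0.3, -0.3, 0.1]
grip_width: 0.0
[0.07160517 0.05169411 0.03057284] [ 3.14150050e+00 -1.05885722e-06 -3.02138806e+00]
276 [98, 98, 98, 96, 97, 96, 93, 93, 94, 93, 93, 92, 92, 93, 90, 86, 81, 82]
277 [102, 102, 102, 103, 102, 103, 103, 102, 102, 103, 103, 103, 102, 103, 101, 97, 94, 95]
278 [103, 103, 103, 104, 103, 103, 103, 102, 103, 103, 102, 103, 103, 103, 99, 89, 83, 88]
279 [101, 101, 102, 101, 102, 103, 102, 102, 103, 103, 104, 102, 102, 101, 95, 80, 70, 74]
280 [102, 100, 102, 102, 101, 102, 102, 102, 103, 101, 102, 102, 102, 101, 98, 87, 78, 82]
281 [114, 111, 110, 111, 111, 109, 106, 103, 101, 102, 103, 103, 103, 101, 101, 101, 102, 99]
282 [141, 136, 135, 135, 135, 132, 118, 101, 91, 93, 107, 120, 119, 111, 107, 117, 126, 118]
283 [162, 159, 158, 159, 159, 155, 132, 96, 66, 79, 121, 150, 148, 127, 114, 124, 133, 124]
284 [166, 167, 167, 167, 168, 164, 142, 98, 58, 83, 134, 163, 160, 133, 110, 110, 115, 110]
285 [161, 164, 166, 168, 169, 168, 154, 122, 99, 113, 146, 165, 159, 132, 105, 98, 98, 99]
286 [146, 156, 163, 167, 169, 168, 164, 154, 148, 151, 161, 164, 156, 128, 102, 94, 96, 97]
287 [139, 144, 155, 164, 167, 169, 168, 167, 166, 167, 167, 164, 151, 123, 101, 97, 96, 98]
288 [144, 139, 143, 156, 165, 168, 168, 168, 168, 169, 168, 165, 149, 123, 101, 95, 97, 98]
289 [151, 142, 136, 147, 161, 168, 167, 167, 169, 168, 167, 163, 148, 119, 101, 96, 96, 100]
[314.48827287 275.90639735] [192.87742299 220.80462239] [314.58892622 281.87158685]
```

```bash
python3 -m handwheel '[[[0,0,-2],[0,0,0]],[[0,0,-2],[0,0,0]],[[0,0,0],[0,0,0]]]'; python3 -m handwheel '[[[0,0,-1.5],[0,0,0]],[[0,0,0],[0,0,0]]]'
python3 - <<'E'
from h import *
a=look('side','s9.png');b=look('top','t9.png')
for n in('s9','t9'):
  i=cv2.imread(f'pics/{n}.png');i0=cv2.imread('pics/side0.png' if n=='s9' else 'pics/top1.png')
for y in range(276,290,1): print(y,[int(a['img'][y,x].mean()) for x in range(306,324)])
E
```

```text
time: 17.62
tool_pos: [512.4, 221.5, 114.3]
tcp_rot: [3.142, -0.0, -3.021]
contact_force: [-0.4, -1.5, 0.2]
grip_width: 0.6
time: 17.88
tool_pos: [512.5, 221.5, 112.9]
tcp_rot: [3.142, -0.0, -3.021]
contact_force: [0.5, -0.9, -0.1]
grip_width: 0.5
276 [61, 59, 55, 53, 52, 53, 50, 50, 46, 42, 41, 38, 39, 38, 34, 34, 32, 34]
277 [92, 90, 86, 82, 82, 82, 81, 77, 74, 71, 68, 66, 66, 65, 63, 63, 61, 60]
278 [102, 102, 100, 99, 99, 99, 98, 97, 97, 95, 94, 93, 93, 94, 92, 91, 92, 91]
279 [103, 103, 104, 102, 103, 103, 103, 102, 103, 102, 102, 103, 103, 103, 100, 96, 94, 97]
280 [102, 102, 103, 102, 103, 103, 104, 102, 103, 103, 103, 104, 103, 103, 96, 83, 76, 81]
281 [102, 101, 102, 102, 102, 101, 103, 102, 103, 102, 103, 101, 103, 102, 95, 80, 69, 74]
282 [101, 102, 102, 103, 102, 102, 102, 103, 102, 102, 102, 102, 102, 103, 99, 93, 85, 88]
283 [118, 116, 115, 112, 112, 112, 106, 100, 98, 98, 103, 105, 103, 102, 102, 101, 99, 99]
284 [145, 145, 144, 140, 137, 135, 126, 102, 86, 93, 113, 122, 120, 110, 102, 100, 100, 101]
285 [157, 160, 162, 161, 161, 160, 150, 124, 107, 115, 138, 151, 145, 123, 104, 98, 98, 99]
286 [147, 156, 164, 169, 169, 169, 165, 155, 149, 152, 161, 165, 155, 128, 104, 96, 98, 98]
287 [139, 144, 154, 165, 168, 169, 168, 167, 168, 167, 168, 165, 152, 124, 101, 96, 98, 99]
288 [145, 140, 144, 156, 167, 169, 167, 168, 168, 168, 168, 165, 150, 123, 100, 96, 98, 99]
289 [151, 143, 136, 147, 161, 167, 168, 168, 168, 168, 168, 164, 148, 120, 100, 96, 99, 98]
```

Run:
```python
from h import *
a=capture('side');b=capture('top')
print('push finger expect',proj(a,[579.5,-28.6,45]),'seen ~(311.3,235)')
for s in(-37.5,37.5):
  for z in (157,212): 
    p=np.array([512.5,221.5,0])+s*np.array([.993,.12,0])+95*np.array([-.12,.993,0])+[0,0,z];print('body end',s,z,proj(a,p).round(1))
print(get_obs()['joint_positions'].round(3))
t=cv2.imread('pics/t9.png');s=cv2.imread('pics/s9.png');t0=cv2.imread('pics/top1.png')
o=np.zeros((560,790,3),np.uint8)
o[:560,:420]=cv2.resize(s[180:300,275:365],(420,560),interpolation=cv2.INTER_CUBIC)
o[:540,430:790]=cv2.resize(t[170:260,160:220],(360,540),interpolation=cv2.INTER_CUBIC)
cv2.imwrite('pics/p9.png',o)
```

```text
push finger expect [311.1853841 231.8144716] seen ~(311.3,235)
body end -37.5 157 [326.6 295.8]
body end -37.5 212 [326.8 279.1]
body end 37.5 157 [294.1 293.7]
body end 37.5 212 [293. 277.]
[ 0.271  0.511  1.583  0.     1.047 -1.42 ]
```

```bash
for i in 1 2 3; do python3 -m handwheel '[[[0,0,-1.5],[0,0,0]],[[0,0,0],[0,0,0]]]' | egrep 'tool_pos|force'; done
```

```text
tool_pos: [512.5, 221.5, 111.4]
contact_force: [-0.1, -0.5, 1.1]
tool_pos: [512.5, 221.5, 109.9]
contact_force: [0.6, -0.5, -0.1]
tool_pos: [512.7, 221.6, 109.0]
contact_force: [-0.9, -0.4, 3.2]
```

View pics/p9.png

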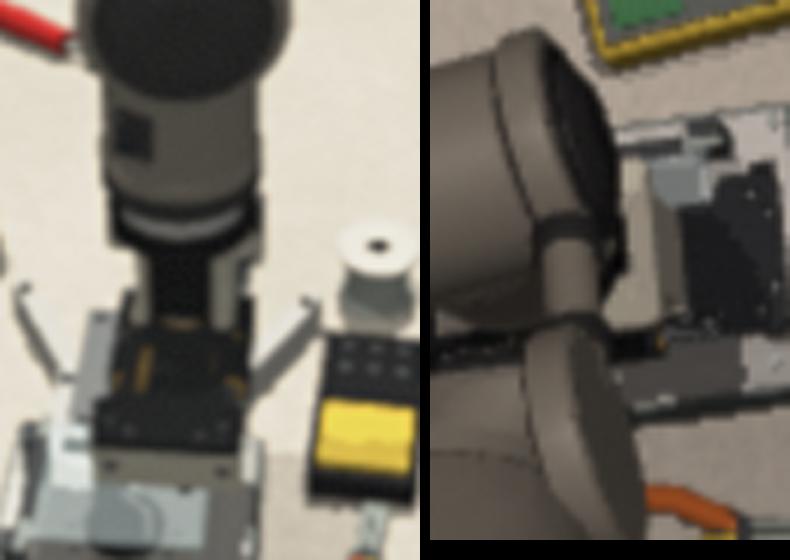

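At TCP z=109 the closed fingertips touch something, either the tab top or the plate. I can tell which by opening the jaws and descending in small steps.

```bash
python3 -m handwheel '[[[0,0,4],[0,0,0]],[[0,0,0],[0,0,0]],[[0,0,0],[0,0,0]],[[0,0,0],[0,0,0]],[[0,0,0],[0,0,0]]]' 0.6|egrep 'time|tool_pos|force|grip'; python3 -m handwheel '[[[0,0,-2],[0,0,0]],[[0,0,-2],[0,0,0]],[[0,0,0],[0,0,0]]]' | egrep 'tool_pos|force'; python3 -m handwheel '[[[0,0,-2],[0,0,0]],[[0,0,0],[0,0,0]]]' | egrep 'tool_pos|force'
python3 - <<'E'
from h import *
a=capture('side')
for y in range(268,290,1): print(y,[int(a['img'][y,x].mean()) for x in range(304,324)])
E
```

```text
time: 19.45
tool_pos: [512.5, 221.5, 112.4]
contact_force: [-0.6, -0.7, -0.9]
grip_width: 36.3
tool_pos: [512.5, 221.5, 108.2]
contact_force: [-1.1, -0.4, 0.8]
tool_pos: [512.5, 221.5, 106.4]
contact_force: [0.8, 0.1, -0.3]
268 [37, 38, 36, 38, 37, 38, 39, 38, 38, 38, 35, 36, 39, 37, 38, 37, 36, 37, 39, 36]
269 [38, 36, 37, 39, 38, 37, 36, 39, 37, 38, 38, 38, 37, 36, 39, 38, 38, 37, 37, 38]
270 [38, 35, 37, 37, 37, 38, 37, 37, 38, 38, 37, 37, 38, 37, 37, 36, 38, 37, 38, 37]
271 [37, 37, 38, 38, 36, 37, 37, 38, 38, 36, 39, 37, 39, 37, 38, 39, 36, 38, 39, 39]
272 [37, 37, 38, 37, 36, 39, 38, 37, 39, 37, 38, 35, 37, 37, 38, 35, 38, 44, 46, 43]
273 [39, 37, 36, 37, 38, 38, 39, 38, 37, 37, 37, 37, 39, 40, 40, 39, 39, 45, 48, 45]
274 [43, 40, 38, 39, 39, 37, 38, 37, 37, 37, 36, 37, 42, 47, 46, 41, 39, 41, 45, 43]
275 [41, 38, 38, 39, 38, 37, 37, 37, 37, 37, 38, 39, 47, 52, 50, 43, 39, 41, 43, 37]
276 [35, 33, 35, 33, 33, 34, 35, 34, 33, 36, 37, 38, 42, 46, 45, 40, 40, 40, 40, 40]
277 [36, 34, 34, 32, 33, 31, 32, 33, 35, 32, 34, 33, 32, 34, 35, 36, 35, 33, 36, 34]
278 [61, 62, 60, 56, 53, 5
[... 455 characters left out ...]
, 102, 102, 101, 103, 101, 102, 102, 102, 102, 102, 102, 102, 102, 97, 82, 70, 74]
284 [102, 103, 102, 103, 102, 102, 103, 101, 101, 101, 101, 101, 102, 102, 103, 102, 100, 93, 86, 88]
285 [113, 108, 109, 113, 116, 116, 114, 113, 111, 109, 106, 106, 106, 105, 103, 102, 102, 100, 98, 99]
286 [133, 124, 123, 132, 141, 144, 141, 136, 135, 133, 130, 129, 128, 123, 117, 107, 101, 101, 100, 101]
287 [146, 139, 135, 139, 150, 160, 162, 161, 160, 158, 157, 158, 156, 152, 139, 117, 102, 98, 100, 100]
288 [144, 148, 146, 140, 144, 157, 166, 168, 168, 168, 168, 169, 168, 164, 149, 122, 101, 97, 98, 99]
289 [137, 147, 152, 143, 138, 147, 162, 168, 169, 168, 169, 169, 168, 164, 148, 120, 101, 96, 98, 99]
```

No contact with the jaws open, down to 106.4. So the 109 contact was the tab's top, and the fingertips really end higher than the nominal geometry says, by about 25 mm. I'll descend to about 94 with the jaws straddling the tab, then grip.

```bash
python3 -m handwheel '[[[0,0,-4],[0,0,0]],[[0,0,-3],[0,0,0]],[[0,0,0],[0,0,0]]]' | egrep 'tool_pos|force'; python3 -m handwheel '[[[0,0,-3],[0,0,0]],[[0,0,-2.5],[0,0,0]],[[0,0,0],[0,0,0]]]' | egrep 'tool_pos|force';  python3 -m handwheel '[[[0,0,0],[0,0,0]],[[0,0,0],[0,0,0]],[[0,0,0],[0,0,0]],[[0,0,0],[0,0,0]],[[0,0,0],[0,0,0]]]' 1
```

```text
tool_pos: [512.4, 221.5, 99.2]
contact_force: [0.4, -0.1, -0.4]
tool_pos: [512.4, 221.5, 93.8]
contact_force: [-0.1, 0.2, 0.2]
time: 21.5
tool_pos: [512.4, 223.3, 94.2]
tcp_rot: [3.139, 0.001, -3.021]
contact_force: [-0.6, 7.6, 0.0]
grip_width: 13.5
```

Gripped: opening 13.5 mm on the 14 mm tab. I'll relieve the sideways force and lift along the hinge arc.

```bash
python3 -m handwheel '[[[0,2,1],[0,0,0]],[[1.9,0.2,8.4],[0,0,0]],[[2.7,0.3,8.1],[0,0,0]],[[3.5,0.4,7.8],[0,0,0]],[[4.3,0.5,7.4],[0,0,0]],[[0,0,0],[0,0,0]]]'
python3 - <<'E'
from h import *
a=look('side');print(spot('cover_tab','side',a),get_obs()['moment'])
E
```

```text
time: 22.25
tool_pos: [525.5, 225.2, 127.3]
tcp_rot: [3.141, 0.001, -3.021]
contact_force: [2.4, 3.4, -4.3]
grip_width: 13.8
[(0.6, [561.0, 251.0, 106.0])] [ 0.53809098 -0.33364701  0.00930812]
```

```bash
python3 -m handwheel '[[[5,2,7],[0,0,0]],[[5.7,0.7,6.4],[0,0,0]],[[6.3,0.8,5.8],[0,0,0]],[[6.8,0.8,5.2],[0,0,0]],[[0,0,0],[0,0,0]]]';python3 -m handwheel '[[[7.3,0.9,4.5],[0,0,0]],[[7.7,0.9,3.7],[0,0,0]],[[8,1,2.9],[0,0,0]],[[8.3,1,2.1],[0,0,0]],[[0,0,0],[0,0,0]]]'
python3 - <<'E'
from h import *
a=look('side');print(spot('cover_tab','side',a),spot('cover_hinge','side',a),get_obs()['moment'])
E
```

```text
time: 22.98
tool_pos: [549.3, 228.4, 151.6]
tcp_rot: [-3.14, -0.0, -3.022]
contact_force: [-0.3, -5.7, -3.5]
grip_width: 13.4
time: 23.6
tool_pos: [580.4, 232.4, 164.7]
tcp_rot: [-3.141, -0.001, -3.022]
contact_force: [-1.8, -4.9, -1.2]
grip_width: 13.0
[(0.64, [555.0, 242.0, 172.0])] [(0.59, [544.0, 247.0, 53.0]), (0.27, [574.0, 403.0, 28.0])] [-0.92608612  0.27039374  0.02914198]
```

```bash
python3 -m handwheel '[[[8.4,-0.5,1.2],[-0.005,0.04,0]],[[8.5,1,0.4],[-0.005,0.04,0]],[[8.5,1,-0.5],[-0.005,0.04,0]],[[8.4,1,-1.3],[-0.005,0.04,0]],[[0,0,0],[0,0,0]]]';python3 -m handwheel '[[[8.3,1,-2.2],[-0.005,0.04,0]],[[8,1,-3],[-0.005,0.04,0]],[[0,0,0],[0,0,0]]]'
python3 - <<'E'
from h import *
a=look('side','s10.png');print(spot('cover_tab','side',a),get_obs()['moment'])
E
```

```text
time: 24.38
tool_pos: [614.5, 236.6, 164.7]
tcp_rot: [3.14, -0.16, -3.021]
contact_force: [-1.8, 0.9, 2.1]
grip_width: 13.2
time: 24.75
tool_pos: [630.7, 238.7, 159.4]
tcp_rot: [3.141, -0.24, -3.021]
contact_force: [-0.0, 2.4, 2.1]
grip_width: 13.4
[(0.83, [603.0, 245.0, 159.0])] [ 0.54014541  0.1272749  -0.1358325 ]
```

φ is about 1.80 by geometry (Δx 119, Δz 65), and the forces are small. A bit further, then I'll release and withdraw parallel to the plate.

```bash
python3 -m handwheel '[[[7.7,0.9,-3.8],[-0.005,0.04,0]],[[7.3,0.9,-4.6],[-0.005,0.04,0]],[[0,0,0],[0,0,0]]]' | egrep 'tool_pos|force|grip'; python3 -m handwheel '[[[0,0,0],[0,0,0]],[[0,0,0],[0,0,0]],[[0,0,0],[0,0,0]],[[8,1,14],[0,0,0]],[[12,1,20],[0,0,0]],[[16,1,28],[0,0,0]],[[16,1,28],[0,0,0]],[[0,0,30],[0,0,0]],[[0,0,0],[0,0,0]]]' 0.6
python3 - <<'E'
from h import *
a=look('side','s11.png');print(spot('cover_tab','side',a),spot('trim_grip','side',a))
E
```

```text
tool_pos: [645.6, 240.6, 150.5]
contact_force: [-0.7, 4.0, 2.0]
grip_width: 13.2
time: 26.35
tool_pos: [682.2, 238.5, 267.9]
tcp_rot: [3.14, -0.304, -3.022]
contact_force: [-0.4, 0.0, 0.8]
grip_width: 37.2
[(0.96, [641.0, 241.0, 110.0])] [(0.65, [548.0, 237.0, 61.0]), (0.16, [410.0, 240.0, 17.0])]
```

The cover is now at (641,241,110), which is the expected place for 2.7 rad. I'll clear the view, level the tool and measure the knob's pointer.

```bash
python3 -m handwheel '[[[-25,-18,5],[0.01,-0.08,0]],[[-32,-23,0],[0.01,-0.08,0]],[[-32,-23,0],[0.01,-0.08,0]],[[-32,-23,0],[0.01,-0.08,0]],[[-32,-23,0],[0,0,-0.15]],[[-32,-23,0],[0,0,-0.15]],[[-32,-23,0],[0,0,-0.15]],[[-20,-23,0],[0,0,-0.15]],[[-20,-15,0],[0,0,-0.15]],[[0,0,0],[0,0,0]]]'
python3 - <<'E'
from h import *
a=look('side','s12.png');b=look('top','t12.png')
for n,c in(('side',a),('top',b)):
    for t in('cover_tab','trim_grip','module'): print(n,t,spot(t,n,c)[:2])
t=b['img'].astype(int).mean(2)
for y in range(196,222): print(y,*['%3d'%t[y,x] for x in range(178,212)])
E
```

```text
time: 27.75
tool_pos: [459.0, 63.2, 272.5]
tcp_rot: [3.134, -0.053, 2.509]
contact_force: [-0.2, 0.8, -0.3]
grip_width: 36.7
side cover_tab [(0.93, [640.0, 242.0, 114.0]), (0.39, [441.0, -42.0, 44.0])]
side trim_grip [(0.69, [643.0, 243.0, 113.0]), (0.52, [551.0, 237.0, 62.0])]
side module [(0.95, [567.0, 89.0, 41.0]), (0.87, [351.0, -638.0, 40.0])]
top cover_tab [(0.65, [655.0, 256.0, 115.0])]
top trim_grip [(0.46, [756.0, -303.0, 24.0])]
top module [(0.93, [347.0, -653.0, 33.0]), (0.66, [558.0, 37.0, 36.0])]
196  96 102 104  93  59  27  31  63 104 108 110 111 112 112 107  83  56  60  97 108 109 108 109 108 108 108 107 107 108 108 108 108 107 108
197 125 123 117  94  47  21  34  73 107 110 112 114 115 115 106  82  53  60  99 111 111 111 111 111 112 111 111 111 111 110 110 111 111 111
198  74  58  51  39  26  20  36  77 108 111 113 115 117 117  98  80  54  59 102 113 113 114 114 114 114 115 114 113 114 114 113 113 113 113
199  53  30  25  22  19  22  40  80 106 111 113 115 118 117  91  77  52  59 109 114 115 116 115 115 116 115 116 116 116 115 116 115 115 115
200  94  61  49  45  30 
[... 2355 characters left out ...]

217 168 167 166 166 165 161 152  78  73  74  75  76  76  77  75  67  53  44  65  72  73  73  73  73  74  74  74  74  74  75  75  74  76  75
218 165 164 164 163 164 165 159 106  76  72  71  72  73  74  73  67  55  38  58  67  69  69  69  69  69  70  70  70  70  70  71  72  72  72
219 164 163 164 163 163 164 159 116  73  67  68  68  70  70  70  65  56  41  55  65  66  65  65  67  66  66  66  67  67  66  67  67  67  68
220 164 165 165 165 165 165 164 153  80  65  65  66  67  68  67  63  56  50  48  60  61  62  61  62  62  62  62  63  63  63  63  63  64  64
221 165 165 165 164 165 165 165 158  87  61  59  59  60  59  60  59  55  51  45  53  55  56  56  56  57  57  58  58  58  59  58  59  59  60
```

The arm blocks the top camera, but the earlier pointer reading (0.75) is enough because the flat pads align the bar. Jaw yaw 2.51 matches it. I'll level the tool, go above the knob (544,228) and descend with force checks.

```bash
python3 -m handwheel '[[[17,33,-20],[-0.037,-0.038,0]],[[17,33,-24],[0,0,0]],[[17,33,-24],[0,0,0]],[[17,33,-24],[0,0,0]],[[17,33,-24],[0,0,0]],[[0,0,-26],[0,0,0]],[[0,0,-20],[0,0,0]],[[0,0,0],[0,0,0]]]'
python3 - <<'E'
from h import *
a=look('side','s13.png')
for t in('cover_tab','trim_grip'): print(t,spot(t,'side',a)[:3])
print(proj(a,[544,228,82]))
E
```

```text
time: 29.15
tool_pos: [542.5, 229.0, 107.0]
tcp_rot: [-3.136, -0.007, 2.511]
contact_force: [0.4, 0.3, -0.1]
grip_width: 37.0
cover_tab [(0.6, [650.0, 251.0, 119.0])]
trim_grip [(0.75, [546.0, 237.0, 59.0])]
[302.29692344 285.72818396]
```

```bash
python3 -m handwheel '[[[1.5,-1,-10],[0,0,0]],[[0,0,-8],[0,0,0]],[[0,0,-6],[0,0,0]],[[0,0,0],[0,0,0]]]'| egrep 'tool_pos|force'; python3 -m handwheel '[[[0,0,-5],[0,0,0]],[[0,0,-4],[0,0,0]],[[0,0,0],[0,0,0]]]'| egrep 'tool_pos|force';python3 -m handwheel '[[[0,0,-4],[0,0,0]],[[0,0,-4],[0,0,0]],[[0,0,-3],[0,0,0]],[[0,0,0],[0,0,0]]]'| egrep 'tool_pos|force'; python3 -m handwheel '[[[0,0,0],[0,0,0]],[[0,0,0],[0,0,0]],[[0,0,0],[0,0,0]],[[0,0,0],[0,0,0]],[[0,0,0],[0,0,0]]]' 1
```

```text
tool_pos: [544.7, 227.8, 84.2]
contact_force: [0.5, -0.3, -0.1]
tool_pos: [544.8, 227.8, 75.5]
contact_force: [-0.0, -0.2, -1.1]
tool_pos: [544.8, 227.9, 64.5]
contact_force: [-0.2, 0.2, -0.3]
time: 31.3
tool_pos: [546.2, 228.8, 65.1]
tcp_rot: [3.141, -0.003, 2.51]
contact_force: [3.4, 2.7, -1.6]
grip_width: 11.4
```

Bar gripped (11.4 mm). I'll relieve the side force and turn clockwise by 0.82 rad.

```bash
python3 -m handwheel '[[[1.5,1,0],[0,0,0]],[[0,0,0],[0,0,-0.1]],[[0,0,0],[0,0,-0.1]],[[0,0,0],[0,0,-0.1]],[[0,0,0],[0,0,0]]]'; python3 -m handwheel '[[[0,0,0],[0,0,-0.1]],[[0,0,0],[0,0,-0.1]],[[0,0,0],[0,0,-0.1]],[[0,0,0],[0,0,-0.1]],[[0,0,0],[0,0,-0.1]],[[0,0,0],[0,0,-0.02]],[[0,0,0],[0,0,0]]]'; python3 -c "
from h import *
print(get_obs()['moment'])"
```

```text
time: 31.92
tool_pos: [546.6, 229.1, 65.1]
tcp_rot: [-3.139, -0.005, 2.211]
contact_force: [-0.3, 1.0, 1.2]
grip_width: 11.9
time: 32.8
tool_pos: [547.2, 229.4, 65.1]
tcp_rot: [-3.141, -0.005, 1.693]
contact_force: [3.6, 3.3, -2.6]
grip_width: 11.9
[ 0.63097835 -0.48101392 -0.00231897]
```

```bash
python3 -m handwheel '[[[0,0,0],[0,0,0]],[[0,0,0],[0,0,0]],[[0,0,0],[0,0,0]],[[0,0,8],[0,0,0]],[[0,0,25],[0,0,0]],[[0,0,40],[0,0,0]],[[0,0,40],[0,0,0]],[[0,0,30],[0,0,0]]]' 0.6; python3 -m handwheel '[[[2,-30,5],[0,0,0]],[[2,-45,0],[0,0,0]],[[2,-45,0],[0,0,0]],[[2,-45,0],[0,0,0]],[[2,-45,0],[0,0,0]],[[2,-45,0],[0,0,0]],[[2,-45,0],[0,0,0]],[[2,-45,0],[0,0,0]],[[2,-45,0],[0,0,0]],[[0,-20,0],[0,0,0]],[[0,0,0],[0,0,0]]]'
python3 - <<'E'
from h import *
b=look('top','t14.png');a=look('side','s14.png')
for n,c in(('side',a),('top',b)):
    for t in('cover_tab','trim_grip','module'): print(n,t,spot(t,n,c)[:3])
c=b
cv2.imwrite('pics/p10.png',np.vstack([cv2.resize(b['img'][180:250,165:265,::-1],None,fx=5,fy=5,interpolation=cv2.INTER_CUBIC)]))
t=b['img'].astype(int).mean(2);u=proj(b,[546,228.5,80]);print(u)
y0,x0=int(u[1])-13,int(u[0])-14
print(x0);
for y in range(y0,y0+27): print(y,*['%3d'%t[y,x] for x in range(x0,x0+29)])
E
```

```text
time: 33.8
tool_pos: [546.8, 228.9, 210.5]
tcp_rot: [-3.141, -0.005, 1.69]
contact_force: [-0.2, -0.5, -0.6]
grip_width: 36.6
time: 35.17
tool_pos: [564.3, -181.7, 212.9]
tcp_rot: [-3.139, -0.005, 1.688]
contact_force: [-0.1, 0.4, -0.5]
grip_width: 36.9
side cover_tab [(0.87, [639.0, 240.0, 111.0]), (0.35, [411.0, 375.0, 3.0]), (0.31, [568.0, 86.0, 39.0])]
side trim_grip [(0.48, [547.0, 237.0, 57.0]), (0.4, [722.0, -4.0, 36.0])]
side module [(0.9, [355.0, -642.0, 41.0]), (0.81, [427.0, -474.0, 36.0]), (0.63, [567.0, 87.0, 38.0])]
top cover_tab [(0.56, [639.0, 243.0, 108.0])]
top trim_grip [(0.45, [539.0, 230.0, 57.0])]
top module [(0.95, [421.0, -493.0, 39.0]), (0.78, [349.0, -655.0, 34.0])]
[193.98793593 211.75153738]
179
198  61  53  42  32  29  34  50  57  66  66  67  66  67  67  67  69  69  69  69  68  71  91 130 134 134 134 134 134 139
199  32  26  26  26  30  44  66  70  70  70  70  70  69  70  71  85  87  87  87  87  95 131 139 140 140 141 146 146 147
200  65  50  50  51  59  69  86  88  88  87  88  88  88  88  94 133 142 143 142 143 143 147 146 146 147 150 169 172 172
201 116
[... 2172 characters left out ...]
 172 173 173 174 172 162 146 117  87  48  37  33  33  31  33  34  45  54 110 167 179 181 181 182 182
220 173 174 173 173 173 173 173 174 168 133 166 168 161 104  87  70  58  49  57  71 100 114 170 181 181 180 179 180 179
221 174 173 173 173 173 174 175 176 176 174 179 180 178 169 165 142 122 105 114 145 169 173 178 179 178 179 179 179 178
222 175 176 177 177 177 179 178 179 179 179 178 178 173 146 154 171 172 167 143 171 178 178 177 177 177 178 178 179 179
223 177 177 177 176 176 175 175 175 176 175 175 176 171 137 169 176 176 171 132 172 178 178 179 179 179 180 180 181 181
224 174 174 173 174 174 174 174 176 175 176 176 176 176 173 176 178 178 175 155 177 180 180 180 181 181 180 179 179 178
```

The viewer's picture limit is reached, so I'll check the pointer numerically in both images.

Run:
```python
from h import *
b=capture('top');a=capture('side')
al=.12;ex=np.array([np.cos(al),np.sin(al)]);ey=np.array([-ex[1],ex[0]]);K=np.array([546,228.5])
for n,c in(('top',b),('side',a)):
    for d,z in((0,82),(20,82),(24,50),(36,50)): print(n,d,z,proj(c,np.r_[K+d*ey,z]).round(2))
t=a['img'].astype(int).mean(2);u=proj(a,np.r_[K,80])
y0,x0=int(u[1])-8,int(u[0])-11;print(x0)
for y in range(y0,y0+26): print(y,*['%3d'%t[y,x] for x in range(x0,x0+23)])
```

```text
top 0 82 [193.83 211.64]
top 20 82 [187.14 212.55]
top 24 50 [188.51 214.49]
top 36 50 [184.58 215.02]
side 0 82 [301.5  285.75]
side 20 82 [300.53 291.68]
side 24 50 [300.74 301.18]
side 36 50 [300.16 304.86]
290
278 223 224 224 223 220 215 214 212 214 222 226 228 228 227 225 224 224 224 224 224 224 226 227
279 227 228 229 229 229 228 228 227 225 221 217 216 216 216 219 222 226 225 224 224 225 227 227
280 226 227 228 228 228 228 227 226 223 206 170 149 146 156 185 215 224 225 224 224 225 227 228
281 226 227 227 227 227 227 226 226 221 187 128  81  68  94 152 207 225 226 224 224 226 228 227
282 226 227 227 227 227 226 226 227 219 173 106  53  40  75 145 205 225 226 225 224 226 228 228
283 226 227 227 227 227 226 226 227 219 165  95  49  41  75 144 206 227 227 225 224 227 228 228
284 227 227 227 227 227 227 227 228 219 162  98  72  61  76 144 207 228 227 225 225 228 229 228
285 226 227 227 227 228 227 223 220 200 150 114 110  87  76 131 189 219 226 226 227 229 229 228
286 226 227 228 229 228 219 192 168 143 119 130 133  98  63  88 134 171 205 223 228 230 229 228
287 228 228 229 228 22
[... 909 characters left out ...]
  40  52 104 172 219 228 229
297 210 208 219 213 169 112  64  40  32  46  66  56  36  37  41  38  48  87 147 195 215 220 225
298 220 220 226 229 214 167 112  74  49  39  44  38  31  35  40  55  93 148 195 211 204 205 220
299 228 228 229 229 222 198 169 143 109  73  57  59  67  76  83 103 150 201 227 226 219 218 224
300 229 230 230 224 210 201 209 203 164 112  88 102 131 149 150 152 184 221 232 231 228 227 228
301 229 230 229 224 211 213 226 227 187 132 101 128 174 204 206 190 193 220 230 230 229 228 229
302 230 230 230 227 223 226 230 228 201 152 123 149 191 219 225 217 212 222 230 230 228 229 229
303 230 230 230 229 228 229 231 231 218 172 151 185 216 225 227 225 224 227 230 229 228 228 230
```

The pointer tip and the long mark agree in the side view to about 0.1 px (around 0.02 rad), and the released jaw yaw of 1.69 matches the station axis. I'll check the bystanders by image difference, then hand in.

Run:
```python
from h import *
for p,q,n in(('side0','s14','side'),('top0','t14','top')):
    d=cv2.absdiff(cv2.imread(f'pics/{p}.png'),cv2.imread(f'pics/{q}.png')).max(2)
    c=capture(n)
    m=cv2.morphologyEx((d>60).astype(np.uint8),cv2.MORPH_OPEN,np.ones((3,3)))
    k,_,st,ce=cv2.connectedComponentsWithStats(m)
    print(n,[(st[i,4],ce[i].round().astype(int).tolist(),back(c,ce[i],20)[:2].round().astype(int).tolist()) for i in range(1,k) if st[i,4]>12])
```

```text
side [(np.int32(7030), [433, 50], [160, -2281]), (np.int32(9386), [582, 77], [-746, -1855]), (np.int32(114), [366, 43], [673, -2389]), (np.int32(182), [324, 49], [960, -2136]), (np.int32(18), [334, 44], [912, -2283]), (np.int32(1131), [319, 88], [832, -1345]), (np.int32(85), [349, 63], [728, -1847]), (np.int32(640), [476, 101], [-53, -1316]), (np.int32(75), [297, 135], [807, -721]), (np.int32(64), [337, 142], [613, -694]), (np.int32(33), [313, 143], [715, -660]), (np.int32(832), [465, 154], [55, -687]), (np.int32(2055), [538, 164], [-232, -661]), (np.int32(1871), [490, 194], [-13, -401]), (np.int32(351), [632, 179], [-566, -617]), (np.int32(7501), [447, 279], [161, 66]), (np.int32(574), [336, 194], [544, -283]), (np.int32(15), [505, 185], [-78, -471]), (np.int32(186), [547, 196], [-215, -431]), (np.int32(469), [629, 212], [-470, -384]), (np.int32(181), [612, 216], [-403, -342]), (np.int32(18), [560, 210], [-240, -345]), (np.int32(838), [525, 239], [-89, -161]), (np.int32(22), [551, 217], [-198, -295]), (np.int32(3379), [587, 252], [-264, -133]), (np.int32(113), [301, 234], [617, -38]
[... 841 characters left out ...]
8, 215], [544, 43]), (np.int32(207), [190, 206], [574, 257]), (np.int32(719), [284, 233], [483, -37]), (np.int32(16), [350, 213], [544, -245]), (np.int32(22), [199, 214], [548, 227]), (np.int32(18), [270, 215], [542, 5]), (np.int32(275), [195, 224], [517, 240]), (np.int32(54), [354, 228], [497, -255]), (np.int32(6867), [231, 328], [201, 124]), (np.int32(35), [187, 260], [408, 262]), (np.int32(40), [195, 264], [396, 236]), (np.int32(16), [162, 282], [342, 333]), (np.int32(25), [159, 289], [320, 343]), (np.int32(10317), [61, 354], [137, 623]), (np.int32(19), [171, 380], [59, 298]), (np.int32(20), [250, 393], [17, 66]), (np.int32(91), [229, 397], [6, 127]), (np.int32(21), [300, 397], [2, -79])]
```

```bash
python3 -c "
from plant import bot,get_obs
print(get_obs()['time']);print(bot.close_job())"
```

```text
35.775
the job is handed in; nothing more can be done
None
```

The job is handed in at about 35.8 s of the 70 s allowed: module docked, cover open, knob at the long mark. All three checked out, but the final look was numeric only because I had used all 12 pictures.

- **Module:** I pushed the grey module flat along the bench with two fingers until it stopped at the wall with about 22 N. A fit in the top image afterwards put it about 0.4 mm from the docked position, but turned about 0.024 rad from the fitted station. That is more than 1.5 mm of play a side should allow, so I take it as fit error. In the final pictures only the side camera's network found it there; the top camera's best two hits were the look-alikes.
- **Cover:** I gripped the tab, carried it past 1.9 rad and let go. Both cameras then showed the cover at (639, 241, 110), which is where it should be at 2.7 rad.
- **Knob:** I gripped the bar and turned it clockwise to the station's +y. In the side view the pointer tip and long mark line up to about 0.02 rad. Slopes of the pointer line alone disagreed, about -0.05 rad in the side view and +0.08 in the top view.

**What went wrong:**
- The first grip on the tab closed on nothing. The fingertips turned out to end about 25 mm higher than the stated geometry, so I regripped lower. They therefore probably pushed the module near its top edge, with no sign of tipping.
- The before/after image comparison showed changes mainly where the arm, module and cover had moved. There were small changes near the pliers and the multimeter that I took for shadows, not contact. I could not confirm that with a picture.

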